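Push a turned round home in the V-block

ROBOT

A 6-joint arm with a two-finger parallel gripper is mounted at the origin on a cart in front of the work surface, level with it; the furniture and walls round the work are solid. World frame = base frame: x ahead of the robot, y to its left, z up, the work surface at z = 0. Lengths are in m, angles in rad, forces in N, time in s.
With the tool pointing down it reaches from about 0.4 to 0.825 m from the base axis. Payload 7 kg.
Tool frame: the origin (TCP) lies midway between the tips of the shut fingers; the grasp point (between the pads) lies 19 mm behind it (ctrl.hold_point_z is the distance from the TCP to the grasp point, in m); y points along the fingers, z is the direction in which the jaws open and shut, and the axes are right-handed (so a half turn about y gives the same grasp; the last joint's range is limited). The gripper opens to 88 mm and grips with 3 to 60 N. Pads are 19 mm wide; open, the fingers measure 130 mm over their backs; the gripper's body (78 mm by 193 mm) begins 47 mm behind the grasp point.
Start: joints at [1.44, 0.359, 0.012, 0, -1.224, -0.288], TCP at [0.275, 0.617, 0.227] pointing down, gripper open.
Joint ranges: [-3.07, 3.07], [-1.43, 2.12], [-1.02, 1.25], [-3.03, 1.67], [-3.05, -0], [-3.03, 3.03]. Speed limits (rad/s): [2.39, 2.39, 3.01, 3.14, 3.14, 3.14].

INTERFACE

Orientations are given as a unit quaternion [x, y, z, w].
In Python, from rig import ctrl, cams gives the robot as it stands.
- The arm moves only by the tool jog_arm, never from a script. Its argument "targets" is one flat list of numbers, 7 for each row, row after row: the gripper's target within -1 to 1 (shut at 1, half-way at 0, fully open at -1), then the shift along the tool's x, y, z in cm, then the turn, a rotation vector about the tool's x, y, z in degrees. A call has 1 to 8 rows; each row is the pose to reach, as a shift and turn from the pose commanded when the call began, along the tool's axes at that moment; what a row does not reach only later rows make up. A row lasts 1/12 s, in which the tool goes at most 41.7 mm and 7.16 degrees, less where a joint would pass 70% of its speed; a pose out of reach is approached as far as the arm can. A call with a gripper value outside its range is refused whole. The fingers move at their own pace and stop on an object; "squeeze" is the grip in N (left out, the last holds). Time passes only in rows, so rows that repeat a pose let the fingers close. It gives the time, the measured TCP pose, the force and the opening at its end, in the units of the state.
- ctrl.observe(): the state, without advancing time (a new reading comes with each control period).
- cams.get_image(name): name is "scene" or "side" or "wrist"; returns a dict with "color" (400x640x3 uint8, red, green, blue), "intrinsics" (3x3 intrinsics, pixels), "extrinsics" (4x4, takes a point from world to camera coordinates). Camera axes: x right, y down, z forward; pixel columns grow to the right and rows downward; lengths in m; the calibration is good to about 2 mm. A picture is of the moment at which its call begins. There is no depth.
- ctrl.finish_job(): hands the job in, once; it reports no verdict.
The state is a dict: "t": time; "joint_positions": joint angles; "joint_vel": joint speeds; "joint_efforts": joint torques, N m; "ee_pos": TCP position; "eef_rot": TCP orientation; "ft_force": force on the tool from outside, world axes, zero at the start; "wrist_torque": the same for the moment, N m; "opening": opening from 0.0 (shut) to 1.0 (fully open).
Only numpy, scipy, OpenCV 4.12 (cv2) and the standard library are available. Lean on these libraries where they do the work, as an engineer would, in place of code of your own. Each camera call takes 0.05 s, during which the arm holds its last target. There are 200 camera calls.

TASK

Slide the aluminium round along the worktop into the mouth of the V-block, without lifting or tipping it, and press it home for a moment with a firm but gentle push (15 to 20 N, never over 30 N) so that it bears evenly on both steel faces at once. Then let go and back away, leaving it centred against both faces, with the red block, tape roll and wood offcut left where they are.

Things in the scene. Friction and masses are not known exactly. Their poses are not given: they have to be found in the camera images.
- blank_center (a point): Centre (18 mm above the worktop) of the loose aluminium round: a solid disc 90 mm in diameter and 36 mm high lying flat on the worktop, 0.4 to 0.85 kg, with a shallow 30 mm bore and four dark dots in its top. It is wider than most grippers open; push it by its side. Its z axis points up.
- v_block: Fixed blue-grey V-block bolted to the worktop, 150 mm wide, 40 mm high, with a 90 degree V; rigid. Origin: on the worktop under the corner where the two faces, prolonged, would meet. Its +y axis points out of the mouth along the middle of the V, x across the V, z up. Along y the block reaches from 52 mm behind the origin to 51 mm in front of it.
- face_r: Bright steel face plate on the +x side of the V, 66 x 6 x 40 mm, upright, at 45 degrees to the V's middle line; origin at the middle of its lower edge. A round that meets one face first can stay there off-centre when the push does not let it move sideways; the push then feels a sideways force away from that face. Rocking it gently sideways while pressing settles it on both.
- face_l: The same plate on the -x side of the V.
- v_seat (a point): Where the round's centre is when the round touches both faces: on the V's middle line, 63.6 mm out from the V-block's origin, 18 mm above the worktop. Turns with the V-block.
- chalk_block: Bystander: loose red block, 30 x 50 x 20 mm, on the bare worktop (not the one in the black tray at the back); origin at the centre of its underside.
- tape_masking: Bystander: loose roll of masking tape lying flat on the bare worktop (not the one in the black tray), 72 mm diameter, 24 mm high; origin at the centre of its underside.
- offcut_1: Bystander: wood offcut, 45 x 120 x 45 mm, loose; origin at the centre of its underside.
Mind the look-alikes: they are no part of the job. What is meant by the v_block is not green, and is the larger of those in its own colour.

How it is judged:
By the outcome, as a careful person would: the job done as asked, in the order asked, and still so for the second after the job is handed in, with the robot touching nothing.
It also fails if it takes over 72 s, if anything falls off the work surface, if the arm or the gripper's body presses on something with over 40 N, if the wrist force passes 120 N, or if a joint passes its speed limit or range.

## Working session

There is one attempt and no reset: what is moved stays moved. The work goes in short steps, Python scripts to look and compute and a tool call to move; the robot and the scene stay as the last step left them, time stands still between calls to the robot, and variables do not carry over. Pictures are saved under pics/ and viewed, about 8 in all and at most 12, crops included, and the job is handed in when it is done.

Besides the shell and the picture viewer there is one more tool, called after "Call:" in YAML: its name, and indented under it one key for each argument. jog_arm: Moves the arm, as the interface text tells. Its arguments: {"type":"object","properties":{"targets":{"type":"array"},"squeeze":{"type":"number"}},"required":["targets"]}

```bash
mkdir -p pics; cat > h.py <<'E'
import numpy as np, cv2
from rig import ctrl, cams
def grab(n,tag):
    d=cams.get_image(n); cv2.imwrite(f'pics/{tag}.png',d['color'][:,:,::-1]); np.savez(f'pics/{tag}.npz',K=d['intrinsics'],E=d['extrinsics'],c=d['color']); return d
def load(tag): return np.load(f'pics/{tag}.npz')
def ray(d,uv,z):
    K,E=d['K'],d['E']; R,t=E[:3,:3],E[:3,3]; o=-R.T@t
    r=R.T@np.linalg.solve(K,[uv[0],uv[1],1]); s=(z-o[2])/r[2]; return o+s*r
def proj(d,p):
    q=d['K']@(d['E']@np.r_[p,1])[:3]; return q[:2]/q[2]
E
python3 - <<'E'
from h import *
for n in("scene","side","wrist"): grab(n,n+'0')
s=ctrl.observe(); print({k:np.round(v,3) for k,v in s.items()}, ctrl.hold_point_z)
a=cv2.imread('pics/side0.png');b=cv2.imread('pics/wrist0.png')
E
```

```text
{'t': np.float64(0.15), 'joint_positions': array([ 1.44 ,  0.359,  0.011, -0.   , -1.224, -0.288]), 'joint_vel': array([-0.   , -0.001,  0.003, -0.001,  0.001, -0.001]), 'joint_efforts': array([-2.0000e-03, -5.8328e+01,  2.9329e+01,  7.0010e+00,  9.0000e-03,
       -0.0000e+00]), 'ee_pos': array([0.274, 0.616, 0.226]), 'eef_rot': array([-0.147, -0.691,  0.692,  0.147]), 'ft_force': array([-0.135,  0.349, -0.239]), 'wrist_torque': array([-0.061, -0.042, -0.006]), 'opening': np.float64(0.998)} 0.0188
```

View pics/scene0.png

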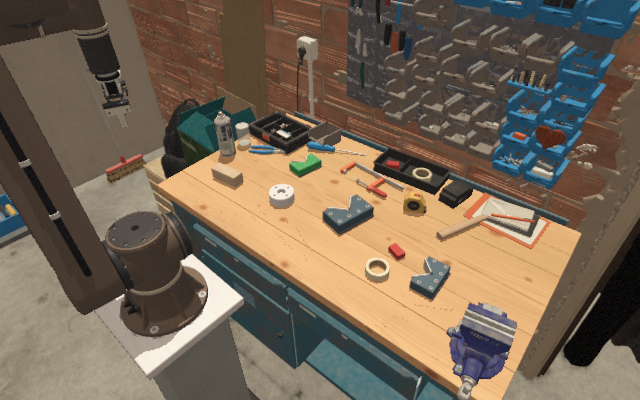

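View pics/side0.png

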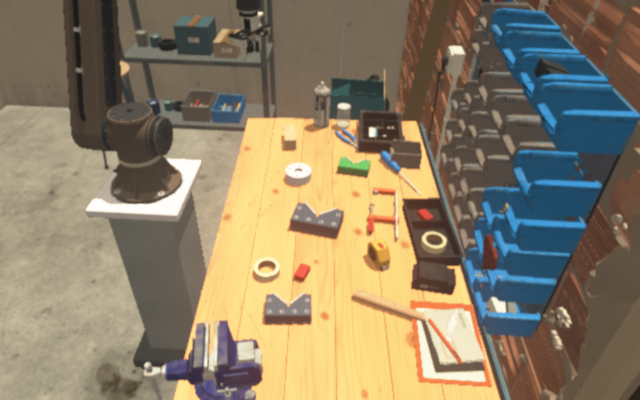

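The scene view shows the round at about (281,195), the likely V-block at (348,213), a smaller one at (430,277), and a green decoy at (305,163). The offcut is at (227,174), the tape at (376,269) and the red block at (397,251). In the side view the round is at (298,173) and the V-block at (317,220).

```bash
python3 - <<'E'
from h import *
S=load('scene0');T=load('side0')
for n,d,pts in(('scene',S,{'round':(281,189),'Vbig':(348,213),'Vsm':(430,275),'tape':(376,269),'red':(397,250),'offcut':(227,174)}),('side',T,{'round':(298,171),'Vbig':(317,220),'Vsm':(288,308),'tape':(266,269),'red':(302,271),'offcut':(290,138)})):
    print(n,{k:np.round(ray(d,p,.03)[:2],3) for k,p in pts.items()})
a=S['c'][150:250,220:420,::-1]; a=cv2.resize(a,None,fx=4,fy=4,interpolation=cv2.INTER_CUBIC)
cv2.imwrite('pics/cr.png',a)
b=cv2.resize(T['c'][120:260,250:390,::-1],None,fx=4,fy=4,interpolation=cv2.INTER_CUBIC); cv2.imwrite('pics/cr2.png',b)
E
```

```text
scene {'round': array([0.528, 0.082]), 'Vbig': array([ 0.587, -0.181]), 'Vsm': array([ 0.537, -0.523]), 'tape': array([ 0.453, -0.395]), 'red': array([ 0.555, -0.398]), 'offcut': array([0.456, 0.303])}
side {'round': array([0.518, 0.073]), 'Vbig': array([ 0.6  , -0.185]), 'Vsm': array([ 0.547, -0.53 ]), 'tape': array([ 0.473, -0.401]), 'red': array([ 0.572, -0.401]), 'offcut': array([0.467, 0.293])}
```

View pics/cr.png

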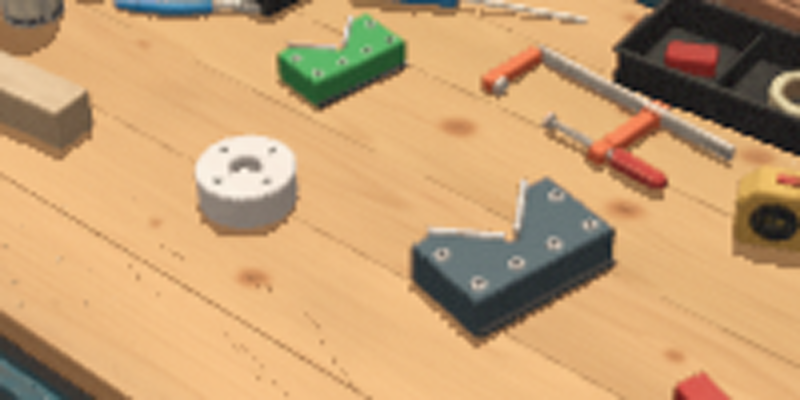

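View pics/cr2.png

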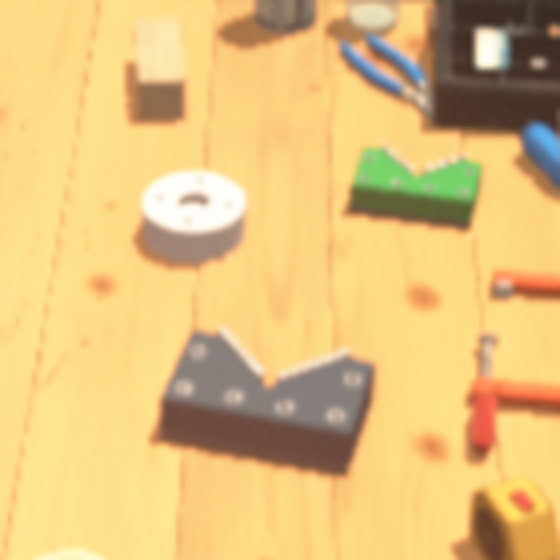

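The crops show a blue-grey block whose V opens towards +y, with steel faces at crop (465,233) and (520,210). The round's top is clear, so I'll compute coarse poses and plan the hover.

```bash
python3 - <<'E'
from h import *
from scipy.spatial.transform import Rotation as Ro
S=load('scene0');T=load('side0')
f=lambda d,u,v,ox,oy,z:ray(d,(ox+(u+.5)/4-.5,oy+(v+.5)/4-.5),z)[:2].round(4)
for n,p in {'bl':(480,303),'br':(613,228),'fr':(545,180),'fl':(412,250),'apex':(513,238)}.items(): print('scene',n,f(S,*p,220,150,.04))
for n,p in {'bl':(165,405),'br':(350,442),'fr':(373,362),'fl':(195,333),'apex':(270,380)}.items(): print('side',n,f(T,*p,250,120,.04))
print('round',f(S,246,168,220,150,.036),f(T,194,200,250,120,.036))
s=ctrl.observe();R=Ro.from_quat(s['eef_rot']);print(R.as_matrix().round(3))
W=load('wrist0');E=W['E'];Rt=R.as_matrix();o=-E[:3,:3].T@E[:3,3]
print('cam in tool',(Rt.T@(o-s['ee_pos'])).round(3));print((E[:3,:3]@Rt).round(3),W['K'])
E
```

```text
scene bl [ 0.5148 -0.2048]
scene br [ 0.6577 -0.2302]
scene fr [ 0.6699 -0.1476]
scene fl [ 0.5261 -0.1214]
scene apex [ 0.5927 -0.175 ]
side bl [ 0.5216 -0.207 ]
side br [ 0.6628 -0.2379]
side fr [ 0.6784 -0.1428]
side fl [ 0.5365 -0.1178]
side apex [ 0.5993 -0.1711]
round [0.5132 0.0654] [0.5186 0.0728]
[[-0.914 -0.    -0.407]
 [ 0.407 -0.001 -0.914]
 [-0.    -1.     0.001]]
cam in tool [-0.069 -0.157 -0.001]
[[ 0.     0.     1.   ]
 [ 0.966 -0.257 -0.   ]
 [ 0.257  0.966 -0.   ]] [[348.29002114   0.         321.43342326]
 [  0.         348.29002114 199.57832037]
 [  0.           0.           1.        ]]
```

Call:
jog_arm:
  targets: [-0.4, -2.9, 0, 2.75, 0, 4, 0, -0.4, -5.8, 0, 5.5, 0, 8, 0, -0.4, -8.7, 0, 8.25, 0, 12, 0, -0.4, -11.6, 0, 11, 0, 16, 0, -0.4, -14.5, 0, 13.75, 0, 20, 0, -0.4, -17.4, 0, 16.5, 0, 24, 0, -0.4, -20.3, 0, 19.25, 0, 28, 0, -0.4, -23.2, 0, 22, 0, 32, 0]

```text
t: 0.82
ee_pos: [0.3972, 0.3193, 0.2266]
eef_rot: [0.333, 0.624, -0.624, -0.333]
ft_force: [1.5, -0.3, -0.4]
opening: 0.699
```

```bash
cat >> h.py <<'E'
from scipy.spatial.transform import Rotation as Ro
def plan(xyz,yaw):
    "shift (cm) in tool axes and turn (deg) to reach TCP xyz, tool down with tool x at yaw deg"
    s=ctrl.observe(); R=Ro.from_quat(s['eef_rot']); c,n=np.cos(np.radians(yaw)),np.sin(np.radians(yaw))
    T=Ro.from_matrix(np.array([[c,0,-n],[n,0,c],[0,-1,0]]) @ np.diag([1,1,-1]) if 0 else np.array([[c,0,-n*1.],[n,0,c],[0,-1.,0]]))
    M=np.array([[c,0,n],[n,0,-c],[0,-1,0]],float); M[:,2]=np.cross(M[:,0],M[:,1])
    print('t',round(s['t'],2),'pos',s['ee_pos'].round(4),'F',s['ft_force'].round(1),'open',round(s['opening'],2))
    print('shift cm',(R.inv().apply(np.array(xyz)-s['ee_pos'])*100).round(2),'turn',np.degrees((R.inv()*Ro.from_matrix(M)).as_rotvec()).round(1))
E
sed -i '/if 0 else/d' h.py
python3 -c "
from h import *
plan([.56,-.07,.226],85)"
```

```text
t 0.82 pos [0.3972 0.3193 0.2266] F [ 1.5 -0.3 -0.4] open 0.7
shift cm [-41.41   0.05   8.15] turn [ 0.  38.8  0. ]
```

Call:
jog_arm:
  targets: [-0.4, -4, 0, 0.8, 0, 4, 0, -0.4, -8, 0, 1.6, 0, 8, 0, -0.4, -12, 0, 2.4, 0, 12, 0, -0.4, -16, 0, 3.2, 0, 16, 0, -0.4, -20, 0, 4, 0, 20, 0, -0.4, -24, 0, 4.8, 0, 24, 0, -0.4, -28, 0, 5.6, 0, 28, 0, -0.4, -32, 0, 6.4, 0, 32, 0]

```text
t: 1.48
ee_pos: [0.5231, 0.0182, 0.2267]
eef_rot: [0.492, 0.508, -0.508, -0.492]
ft_force: [0.7, 1.1, 0.1]
opening: 0.699
```

```bash
python3 -c "
from h import *
plan([.56,-.07,.226],85)"
```

```text
t 1.48 pos [0.5231 0.0182 0.2267] F [0.7 1.1 0.1] open 0.7
shift cm [-8.94  0.07 -3.4 ] turn [0.  6.8 0. ]
```

Call:
jog_arm:
  targets: [-0.4, -4, 0, -1.2, 0, 3, 0, -0.4, -7, 0, -2.4, 0, 7, 0, -0.4, -9, 0, -3.4, 0, 7, 0, -0.4, -9, 0, -3.4, 0, 7, 0, -0.4, -9, 0, -3.4, 0, 7, 0]

```text
t: 1.9
ee_pos: [0.56, -0.0698, 0.2258]
eef_rot: [-0.522, -0.477, 0.477, 0.522]
ft_force: [0.2, 0.7, 0.0]
opening: 0.701
```

```bash
python3 -c "
from h import *
grab('wrist','w1'); plan([.56,-.07,.226],85)"
```

```text
t 1.95 pos [ 0.5597 -0.0689  0.226 ] F [-0.7  0.3  0.2] open 0.7
shift cm [-0.1   0.   -0.04] turn [-0.1 -0.1 -0. ]
```

View pics/w1.png

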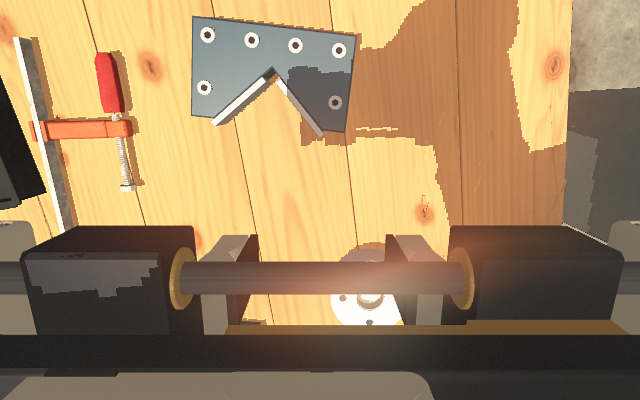

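The wrist view shows the V-block clearly. Its top corners are at (192,16), (357,36), (346,132) and (191,116), and the faces meet at about (274,76). The round's bore is at (370,298), partly hidden by the gripper.

```bash
python3 - <<'E'
from h import *
W=load('w1')
g=cv2.cvtColor(W['c'],cv2.COLOR_RGB2GRAY)
P={}
for n,p in {'br':(192,16),'bl':(357,36),'fl':(346,132),'fr':(191,116),'s1':(208,35),'s4':(339,50),'f1':(204,88),'f4':(335,103),'Rin':(271,77),'Lin':(278,77),'Rout':(216,125),'Lout':(322,136)}.items():
    q=np.array([[p]],np.float32)
    P[n]=ray(W,q[0,0],.04)[:2]
    print(n,p,P[n].round(4))
x=P['br']-P['bl'];print('w',np.linalg.norm(x),'dep',np.linalg.norm(P['br']-P['fr']),np.linalg.norm(P['bl']-P['fl']))
for a,b in(('bl','br'),('fl','fr'),('s4','s1'),('f4','f1')):
    d=P[b]-P[a];print(a,b,np.degrees(np.arctan2(d[1],d[0])).round(2),((P[a]+P[b])/2).round(4))
for n in('scene','side'):
    d=load(n+'0');c=cv2.cvtColor(d['c'],cv2.COLOR_RGB2HSV).astype(int)
    u0,v0=proj(d,[.516,.069,.036]);m=((c[:,:,1]<60)&(c[:,:,2]>215)).astype(np.uint8)
    k,l,st,ce=cv2.connectedComponentsWithStats(m)
    ii=np.bincount(l[int(v0)-8:int(v0)+9,int(u0)-10:int(u0)+11].ravel(),minlength=k);ii[0]=0;i=ii.argmax()
    cn=max(cv2.findContours((l==i).astype(np.uint8),0,1)[0],key=cv2.contourArea)
    hull=cv2.convexHull(cn)[:,0]; xy=np.array([ray(d,h,.036)[:2] for h in hull])
    A=np.c_[2*xy,np.ones(len(xy))];s=np.linalg.lstsq(A,(xy**2).sum(1),rcond=None)[0]
    print(n,st[i],s[:2].round(4),'r',np.sqrt(s[2]+s[:2]@s[:2]).round(4))
for p in((370,296),): print('wrist bore',ray(W,p,.036)[:2])
E
```

```text
br (192, 16) [ 0.6624 -0.2264]
bl (357, 36) [ 0.5166 -0.1968]
fl (346, 132) [ 0.5326 -0.1123]
fr (191, 116) [ 0.6794 -0.1406]
s1 (208, 35) [ 0.6509 -0.2097]
s4 (339, 50) [ 0.5337 -0.1865]
f1 (204, 88) [ 0.6625 -0.1648]
f4 (335, 103) [ 0.5411 -0.1402]
Rin (271, 77) [ 0.5986 -0.1689]
Lin (278, 77) [ 0.5922 -0.1683]
Rout (216, 125) [ 0.657  -0.1302]
Lout (322, 136) [ 0.5562 -0.1106]
w 0.14880342824057297 dep 0.08740652712291226 0.08602511221849965
bl br -11.47 [ 0.5895 -0.2116]
fl fr -10.94 [ 0.606  -0.1265]
s4 s1 -11.19 [ 0.5923 -0.1981]
f4 f1 -11.43 [ 0.6018 -0.1525]
scene [269 184  25  16 265] [0.5148 0.0681] r 0.0433
side [286 163  25  15 305] [0.5184 0.0712] r 0.0461
wrist bore [0.5186541  0.06959517]
```

```bash
python3 -c "
from h import *
plan([.464,.122,.15],135.5)"
```

```text
t 1.95 pos [ 0.5597 -0.0689  0.226 ] F [-0.7  0.3  0.2] open 0.7
shift cm [18.17  7.61 11.21] turn [ -0.1 -50.6   0. ]
```

Call:
jog_arm:
  targets: [-0.4, 2.3, 1, 1.4, 0, -6.4, 0, -0.4, 4.6, 2, 2.8, 0, -12.8, 0, -0.4, 6.9, 3, 4.2, 0, -19.2, 0, -0.4, 9.2, 4, 5.6, 0, -25.6, 0, -0.4, 11.5, 5, 7, 0, -32, 0, -0.4, 13.8, 6, 8.4, 0, -38.4, 0, -0.4, 16.1, 7, 9.8, 0, -44.8, 0, -0.4, 18.2, 7.6, 11.2, 0, -50.6, 0]

```text
t: 2.62
ee_pos: [0.4625, 0.1244, 0.1499]
eef_rot: [-0.265, -0.656, 0.656, 0.265]
ft_force: [0.9, -0.1, -0.6]
opening: 0.7
```

```bash
python3 -c "
from h import *
grab('wrist','w2'); plan([.464,.122,.010],135.5)"
```

```text
t 2.67 pos [0.461  0.1264 0.1492] F [-2.9  2.1 -2.3] open 0.7
shift cm [-0.54 13.92  0.1 ] turn [-0.   1.   0.1]
```

View pics/w2.png

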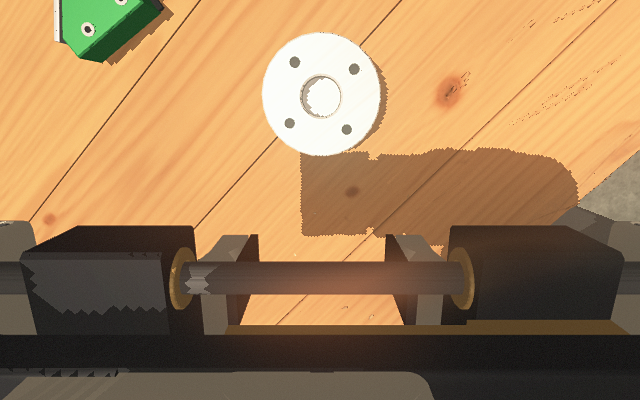

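The round's top disc is at (321,94), straight ahead of the open jaws, with clear ground to descend onto.

Call:
jog_arm:
  targets: [-0.4, -0.2, 3.5, 0, 0, 0.5, 0, -0.4, -0.2, 7, 0, 0, 0.5, 0, -0.4, -0.2, 10.5, 0, 0, 0.5, 0, -0.4, -0.2, 13, 0, 0, 0.5, 0, -0.4, -0.2, 13.9, 0, 0, 0.5, 0, -0.4, -0.2, 13.9, 0, 0, 0.5, 0]

```text
t: 3.17
ee_pos: [0.4641, 0.1209, 0.01]
eef_rot: [-0.269, -0.652, 0.655, 0.27]
ft_force: [0.2, 0.2, 0.5]
opening: 0.698
```

```bash
python3 -c "
from h import *
print(ray(load('w2'),(321,94),.036))
d=grab('wrist','w3'); plan([.464,.122,.010],135.5)
import numpy as np
W=load('w3');c=cv2.cvtColor(W['c'],cv2.COLOR_RGB2HSV).astype(int)
m=((c[:,:,1]<40)&(c[:,:,2]>200)).astype(np.uint8)
k,l,st,ce=cv2.connectedComponentsWithStats(m)
i=1+st[1:,4].argmax();print(st[i],ce[i],ray(W,ce[i],.036))
"
```

```text
[0.51981086 0.07101182 0.036     ]
t 3.22 pos [0.4653 0.1215 0.0115] F [-0.   1.1  0.6] open 0.7
shift cm [0.13 0.15 0.05] turn [-0.1 -0.3  0. ]
[  192     0   242   210 33238] [313.08851315  94.29276731] [0.51908716 0.07209339 0.036     ]
```

Call:
jog_arm:
  targets: [-0.4, -1.2, 0, 0, 0, 0, 0, -0.4, -2.2, 0, 0, 0, 0, 0, -0.4, -2.7, 0, 0, 0, 0, 0, -0.4, -3.2, 0, 0, 0, 0, 0, -0.4, -3.7, 0, 0, 0, 0, 0, -0.4, -4.5, 0, 0, 0, 0, 0, -0.4, -5.5, 0, 0, 0, 0, 0, -0.4, -6.5, 0, 0, 0, 0, 0]

```text
t: 3.88
ee_pos: [0.5123, 0.0749, 0.0119]
eef_rot: [0.27, 0.654, -0.653, -0.27]
ft_force: [-2.5, 2.4, 3.3]
opening: 0.697
```

Call:
jog_arm:
  targets: [-0.4, -1, 0, 0, 0, 0, 0, -0.4, -2, 0, 0, 0, 0, 0, -0.4, -3, 0, 0, 0, 0, 0, -0.4, -4, 0, 0, 0, 0, 0, -0.4, -5, 0, 0, 0, 0, 0, -0.4, -6, 0, 0, 0, 0, 0, -0.4, -7, 0, 0, 0, 0, 0, -0.4, -8, 0, 0, 0, 0, 0]

```text
t: 4.55
ee_pos: [0.569, 0.018, 0.0114]
eef_rot: [-0.27, -0.653, 0.654, 0.27]
ft_force: [-2.3, 2.3, 2.9]
opening: 0.7
```

Call:
jog_arm:
  targets: [-0.4, -0.8, 0, 0, 0, 0, 0, -0.4, -1.6, 0, 0, 0, 0, 0, -0.4, -2.3, 0, 0, 0, 0, 0, -0.4, -2.9, 0, 0, 0, 0, 0, -0.4, -3.3, 0, 0, 0, 0, 0, -0.4, -3.6, 0, 0, 0, 0, 0, -0.4, -3.7, 0, 0, 0, 0, 0]

```text
t: 5.13
ee_pos: [0.5948, -0.0076, 0.0115]
eef_rot: [-0.27, -0.653, 0.654, 0.27]
ft_force: [-1.0, 3.2, 2.0]
opening: 0.703
```

```bash
python3 -c "
from h import *
d=grab('wrist','w4'); plan([.464,.122,.010],135.5)"
```

```text
t 5.18 pos [ 0.5948 -0.0075  0.0115] F [-1.8  0.2  1. ] open 0.7
shift cm [18.41  0.15  0.06] turn [-0.  -0.4 -0. ]
```

View pics/w4.png

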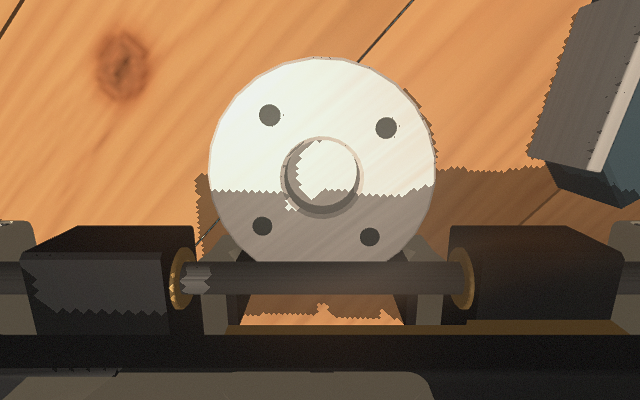

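The round sits in the jaw cradle, centred laterally, with its centre at (322,171). The V-block's corner is at the top right. Next I orbit the tool to line up with the V axis.

```bash
python3 -c "
from h import *
W=load('w4');c=ray(W,(322,171),.036);print(c)
s=ctrl.observe();print(np.linalg.norm(c[:2]-s['ee_pos'][:2]), 'axis off mm', 1000*(c[0]-(.6315+.2*c[1]))*.981)
for y in(135.5,121,107,93,78.7): 
  print(y);plan([c[0]+.052*np.cos(np.radians(y)),c[1]+.052*np.sin(np.radians(y)),.0115],y)"
```

```text
[ 0.62732116 -0.03882123  0.036     ]
0.04512980589689618 axis off mm 3.5172840119007556
135.5
t 5.18 pos [ 0.5948 -0.0075  0.0115] F [-1.8  0.2  1. ] open 0.7
shift cm [ 0.69 -0.   -0.04] turn [-0.  -0.4 -0. ]
121
t 5.18 pos [ 0.5948 -0.0075  0.0115] F [-1.8  0.2  1. ] open 0.7
shift cm [ 0.53 -0.   -1.35] turn [-0.  14.1 -0. ]
107
t 5.18 pos [ 0.5948 -0.0075  0.0115] F [-1.8  0.2  1. ] open 0.7
shift cm [ 0.07 -0.   -2.53] turn [-0.  28.1 -0. ]
93
t 5.18 pos [ 0.5948 -0.0075  0.0115] F [-1.8  0.2  1. ] open 0.7
shift cm [-0.65 -0.   -3.57] turn [-0.  42.1 -0. ]
78.7
t 5.18 pos [ 0.5948 -0.0075  0.0115] F [-1.8  0.2  1. ] open 0.7
shift cm [-1.63 -0.   -4.41] turn [-0.  56.4 -0. ]
```

Call:
jog_arm:
  targets: [-0.4, 0.7, 0, 0, 0, 0, 0, -0.4, 0.6, 0, -0.7, 0, 7, 0, -0.4, 0.5, 0, -1.35, 0, 14, 0, -0.4, 0.3, 0, -2, 0, 21, 0, -0.4, 0.1, 0, -2.5, 0, 28, 0, -0.4, -0.25, 0, -3.1, 0, 35, 0, -0.4, -0.65, 0, -3.6, 0, 42, 0, -0.4, -1.1, 0, -4, 0, 49, 0]

```text
t: 5.85
ee_pos: [0.6309, 0.014, 0.0117]
eef_rot: [0.518, 0.482, -0.481, -0.518]
ft_force: [0.9, -0.0, 0.6]
opening: 0.701
```

```bash
python3 -c "
from h import *
y=78.7;plan([.6273-.0035+.054*np.cos(np.radians(y)),-.0388+.054*np.sin(np.radians(y)),.0105],y)"
```

```text
t 5.85 pos [0.6309 0.014  0.0117] F [ 0.9 -0.   0.6] open 0.7
shift cm [ 0.04  0.12 -0.35] turn [0.  7.1 0. ]
```

Call:
jog_arm:
  targets: [-0.4, 0.04, 0, -0.35, 0, 7, 0, -0.4, 0.04, 0, -0.35, 0, 7, 0, -0.4, 0.04, 0, -0.35, 0, 7, 0, -0.4, 0.04, 0, -0.35, 0, 7, 0]

```text
t: 6.18
ee_pos: [0.6338, 0.0136, 0.0115]
eef_rot: [0.544, 0.451, -0.452, -0.544]
ft_force: [-0.6, 0.6, 0.3]
opening: 0.701
```

```bash
python3 -c "
from h import *
grab('wrist','w5');plan([.61,-.10,.0115],78.7)"
```

```text
t 6.23 pos [0.6338 0.0136 0.0116] F [-0.8  0.1  0. ] open 0.7
shift cm [-1.16e+01  1.00e-02  2.30e-01] turn [-0.   0.6 -0. ]
```

View pics/w5.png

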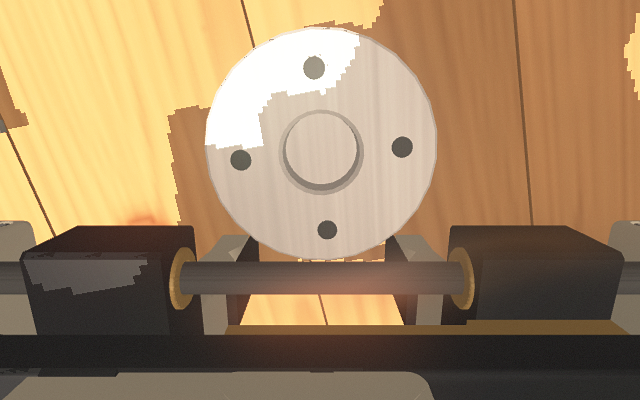

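The round is centred ahead of the jaws, at (321,143).

```bash
python3 -c "
from h import *
c=ray(load('w5'),(321,143),.036);print(c,1000*(c[0]-(.6315+.2*c[1]))*.981)
s=ctrl.observe();print(Ro.from_quat(s['eef_rot']).as_matrix().round(3))"
```

```text
[ 0.62443578 -0.04047202  0.036     ] 1.0106069769836228
[[ 0.185 -0.    -0.983]
 [ 0.983 -0.     0.185]
 [-0.    -1.     0.   ]]
```

Call:
jog_arm:
  targets: [-0.4, -0.5, 0, 0, 0, 0.5, 0, -0.4, -1, 0, 0, 0, 0.5, 0, -0.4, -1.5, 0, 0, 0, 0.5, 0, -0.4, -2.2, 0, 0.05, 0, 0.5, 0, -0.4, -3, 0, 0.1, 0, 0.5, 0, -0.4, -3.8, 0, 0.1, 0, 0.5, 0, -0.4, -4.5, 0, 0.1, 0, 0.5, 0, -0.4, -5, 0, 0.1, 0, 0.5, 0]

```text
t: 6.9
ee_pos: [0.6235, -0.0366, 0.0116]
eef_rot: [-0.547, -0.448, 0.448, 0.547]
ft_force: [0.3, 2.5, -0.6]
opening: 0.698
```

Call:
jog_arm:
  targets: [-0.4, -0.4, 0, 0, 0, 0, 0, -0.4, -0.8, 0, 0, 0, 0, 0, -0.4, -1.1, 0, 0, 0, 0, 0, -0.4, -1.3, 0, 0, 0, 0, 0, -0.4, -1.3, 0, 0, 0, 0, 0, -0.4, -1.3, 0, 0, 0, 0, 0]

```text
t: 7.4
ee_pos: [0.6211, -0.0485, 0.0115]
eef_rot: [0.547, 0.448, -0.448, -0.547]
ft_force: [0.4, 0.3, 1.0]
opening: 0.7
```

```bash
python3 -c "
from h import *
grab('wrist','w6');plan([.61,-.10,.0115],78.7)"
```

```text
t 7.45 pos [ 0.621  -0.0484  0.0115] F [ 0.6 -0.6  0.5] open 0.7
shift cm [-5.27 -0.    0.06] turn [-0.  -0.1 -0. ]
```

View pics/w6.png

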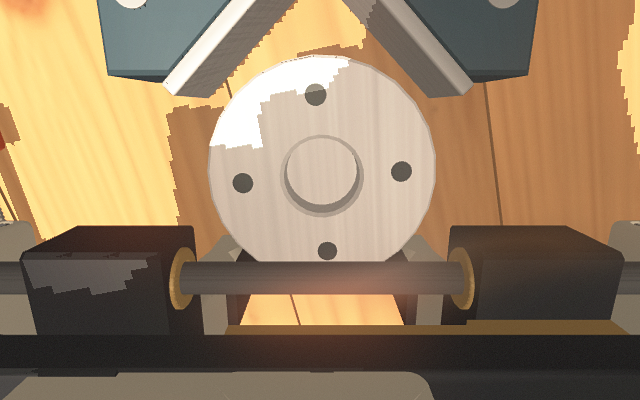

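The round is about to enter the V. The face tips are at (164,93) and (472,93), whose midline is 318–320 against the round's 322, so it is about 1 mm off and I'll correct that.

Call:
jog_arm:
  targets: [-0.4, -0.25, 0, -0.05, 0, 0, 0, -0.4, -0.5, 0, -0.08, 0, 0, 0, -0.4, -0.7, 0, -0.08, 0, 0, 0, -0.4, -0.85, 0, -0.08, 0, 0, 0, -0.4, -1, 0, -0.08, 0, 0, 0, -0.4, -1.1, 0, -0.08, 0, 0, 0, -0.4, -1.1, 0, -0.08, 0, 0, 0]

```text
t: 8.03
ee_pos: [0.6197, -0.0595, 0.0115]
eef_rot: [-0.547, -0.448, 0.448, 0.547]
ft_force: [-0.3, 0.6, -0.6]
opening: 0.699
```

Call:
jog_arm:
  targets: [-0.4, -0.1, 0, 0, 0, 0, 0, -0.4, -0.1, 0, 0, 0, 0, 0]

```text
t: 8.2
ee_pos: [0.6195, -0.0603, 0.0115]
eef_rot: [-0.547, -0.448, 0.448, 0.547]
ft_force: [-0.1, 1.1, -0.9]
opening: 0.699
```

Call:
jog_arm:
  targets: [-0.4, -0.1, 0, 0, 0, 0, 0, -0.4, -0.1, 0, 0, 0, 0, 0]

```text
t: 8.37
ee_pos: [0.6193, -0.0612, 0.0115]
eef_rot: [-0.547, -0.448, 0.448, 0.547]
ft_force: [1.0, 1.7, -0.1]
opening: 0.702
```

Call:
jog_arm:
  targets: [-0.4, -0.1, 0, 0, 0, 0, 0, -0.4, -0.1, 0, 0, 0, 0, 0]

```text
t: 8.53
ee_pos: [0.6191, -0.0622, 0.0115]
eef_rot: [-0.547, -0.448, 0.448, 0.547]
ft_force: [-0.2, 1.1, -0.4]
opening: 0.702
```

Call:
jog_arm:
  targets: [-0.4, -0.1, 0, 0, 0, 0, 0, -0.4, -0.1, 0, 0, 0, 0, 0]

```text
t: 8.7
ee_pos: [0.619, -0.0632, 0.0116]
eef_rot: [-0.547, -0.448, 0.448, 0.547]
ft_force: [-0.3, 1.0, -0.4]
opening: 0.701
```

Call:
jog_arm:
  targets: [-0.4, -0.1, 0, 0, 0, 0, 0, -0.4, -0.1, 0, 0, 0, 0, 0]

```text
t: 8.87
ee_pos: [0.6188, -0.0642, 0.0116]
eef_rot: [0.547, 0.448, -0.448, -0.547]
ft_force: [-0.4, 1.7, -0.3]
opening: 0.698
```

Call:
jog_arm:
  targets: [-0.4, -0.1, 0, 0, 0, 0, 0, -0.4, -0.1, 0, 0, 0, 0, 0]

```text
t: 9.03
ee_pos: [0.6186, -0.0652, 0.0115]
eef_rot: [0.547, 0.448, -0.448, -0.547]
ft_force: [0.0, 1.3, -0.3]
opening: 0.697
```

Call:
jog_arm:
  targets: [-0.4, -0.1, 0, 0, 0, 0, 0, -0.4, -0.1, 0, 0, 0, 0, 0]

```text
t: 9.2
ee_pos: [0.6188, -0.0658, 0.0116]
eef_rot: [0.547, 0.448, -0.448, -0.547]
ft_force: [1.8, 3.0, -1.1]
opening: 0.699
```

```bash
python3 -c "
from h import *
grab('wrist','w7');plan([.61,-.10,.0115],78.7)"
```

```text
t 9.25 pos [ 0.6188 -0.0658  0.0116] F [ 1.1  3.4 -0.9] open 0.7
shift cm [-3.53  0.01  0.19] turn [ 0.  -0.1  0. ]
```

View pics/w7.png

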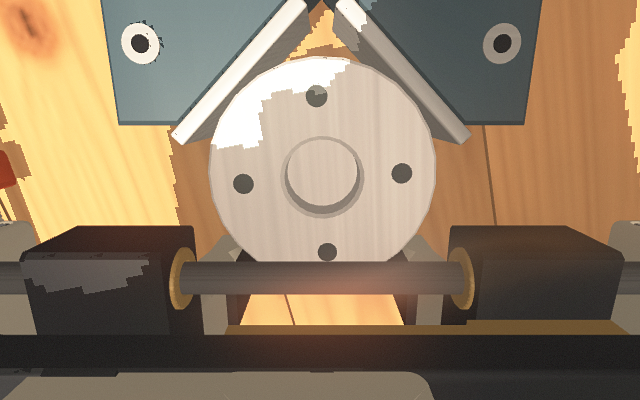

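The round is nearly seated. The screw midpoint is at column 321 and the round's centre at 322, and the force is just starting to rise.

Call:
jog_arm:
  targets: [-0.4, -0.05, 0, 0, 0, 0, 0, -0.4, -0.05, 0, 0, 0, 0, 0]

```text
t: 9.42
ee_pos: [0.6189, -0.0661, 0.0117]
eef_rot: [0.547, 0.448, -0.448, -0.547]
ft_force: [1.7, 5.0, -2.9]
opening: 0.699
```

Call:
jog_arm:
  targets: [-0.4, -0.05, 0, 0, 0, 0, 0, -0.4, -0.05, 0, 0, 0, 0, 0]

```text
t: 9.58
ee_pos: [0.6191, -0.0664, 0.0117]
eef_rot: [0.547, 0.449, -0.447, -0.547]
ft_force: [2.3, 4.5, -2.1]
opening: 0.7
```

Call:
jog_arm:
  targets: [-0.4, 0, 0, -0.05, 0, 0, 0, -0.4, -0.04, 0, -0.05, 0, 0, 0, -0.4, -0.04, 0, -0.05, 0, 0, 0]

```text
t: 9.83
ee_pos: [0.6192, -0.0665, 0.0117]
eef_rot: [-0.547, -0.448, 0.447, 0.547]
ft_force: [1.7, 7.5, -0.9]
opening: 0.7
```

Call:
jog_arm:
  targets: [-0.4, 0, 0, -0.05, 0, 0, 0, -0.4, -0.04, 0, -0.05, 0, 0, 0, -0.4, -0.04, 0, -0.05, 0, 0, 0]

```text
t: 10.08
ee_pos: [0.6192, -0.0666, 0.0116]
eef_rot: [-0.547, -0.448, 0.447, 0.547]
ft_force: [0.3, 9.3, 0.1]
opening: 0.7
```

Call:
jog_arm:
  targets: [-0.4, -0.04, 0, 0.03, 0, 0, 0, -0.4, -0.06, 0, 0.03, 0, 0, 0, -0.4, -0.06, 0, 0.03, 0, 0, 0]

```text
t: 10.33
ee_pos: [0.6192, -0.0667, 0.0117]
eef_rot: [-0.547, -0.449, 0.447, 0.547]
ft_force: [0.7, 12.5, -0.2]
opening: 0.703
```

Call:
jog_arm:
  targets: [-0.4, -0.04, 0, 0, 0, 0, 0, -0.4, -0.04, 0, 0, 0, 0, 0]

```text
t: 10.5
ee_pos: [0.6192, -0.0668, 0.0117]
eef_rot: [-0.547, -0.449, 0.447, 0.547]
ft_force: [0.3, 13.8, -0.3]
opening: 0.697
```

Call:
jog_arm:
  targets: [-0.4, -0.03, 0, 0.03, 0, 0, 0, -0.4, -0.06, 0, 0.05, 0, 0, 0, -0.4, -0.06, 0, 0.05, 0, 0, 0]

```text
t: 10.75
ee_pos: [0.6192, -0.0669, 0.0117]
eef_rot: [-0.547, -0.449, 0.447, 0.547]
ft_force: [1.8, 15.8, -2.2]
opening: 0.697
```

Call:
jog_arm:
  targets: [-0.4, 0, 0, 0, 0, 0, 0, -0.4, 0, 0, 0, 0, 0, 0]

```text
t: 10.92
ee_pos: [0.6192, -0.0669, 0.0117]
eef_rot: [-0.547, -0.449, 0.447, 0.547]
ft_force: [2.2, 15.7, -1.2]
opening: 0.698
```

Call:
jog_arm:
  targets: [-0.4, -0.04, 0, 0.02, 0, 0, 0, -0.4, -0.04, 0, 0.05, 0, 0, 0, -0.4, -0.04, 0, 0.02, 0, 0, 0, -0.4, -0.04, 0, -0.01, 0, 0, 0, -0.4, -0.04, 0, 0.02, 0, 0, 0, -0.4, -0.04, 0, 0.02, 0, 0, 0, -0.4, -0.04, 0, 0.02, 0, 0, 0, -0.4, -0.04, 0, 0.02, 0, 0, 0]

```text
t: 11.58
ee_pos: [0.6191, -0.067, 0.0117]
eef_rot: [-0.547, -0.449, 0.447, 0.547]
ft_force: [1.5, 16.5, -2.3]
opening: 0.699
```

Call:
jog_arm:
  targets: [-0.4, 0, 0, 0, 0, 0, 0, -0.4, 0, 0, 0, 0, 0, 0, -0.4, 0, 0, 0, 0, 0, 0, -0.4, 0, 0, 0, 0, 0, 0]

```text
t: 11.92
ee_pos: [0.6191, -0.067, 0.0117]
eef_rot: [-0.547, -0.449, 0.447, 0.547]
ft_force: [1.9, 17.0, -1.7]
opening: 0.7
```

Pressed at about 17 N, with under 2 N sideways. Now I back straight out.

Call:
jog_arm:
  targets: [-0.4, 0.1, 0, 0, 0, 0, 0, -0.4, 0.25, 0, 0, 0, 0, 0, -0.4, 0.45, 0, 0, 0, 0, 0, -0.4, 1, 0, 0, 0, 0, 0, -0.4, 2.2, 0, 0, 0, 0, 0, -0.4, 4, 0, 0, 0, 0, 0, -0.4, 6, 0, 0, 0, 0, 0, -0.4, 8, 0, 0, 0, 0, 0]

```text
t: 12.58
ee_pos: [0.6334, 0.0095, 0.0116]
eef_rot: [-0.547, -0.447, 0.448, 0.547]
ft_force: [-0.3, 0.3, 0.2]
opening: 0.701
```

Call:
jog_arm:
  targets: [-0.4, 1, -3, 0, 0, 0, 0, -0.4, 1, -6, 0, 0, 0, 0, -0.4, 1, -9, 0, 0, 0, 0, -0.4, 1, -12, 0, 0, 0, 0, -0.4, 1, -12, 0, 0, 0, 0, -0.4, 1, -12, 0, 0, 0, 0, -0.4, 1, -12, 0, 0, 0, 0]

```text
t: 13.17
ee_pos: [0.6349, 0.0188, 0.1313]
eef_rot: [-0.547, -0.448, 0.448, 0.547]
ft_force: [-0.3, -0.2, 0.4]
opening: 0.697
```

```bash
python3 - <<'E'
from h import *
W=grab('wrist','w8');grab('side','side1');grab('scene','scene1');plan([.61,-.10,.0115],78.7)
for n in('scene','side'):
    a,b=load(n+'0')['c'].astype(int),load(n+'1')['c'].astype(int)
    for nm,p in{'tape':(.463,-.398,.02),'red':(.563,-.4,.02),'offcut':(.461,.298,.04)}.items():
        u,v=proj(load(n+'0'),p).astype(int);d=np.abs(a-b)[v-14:v+15,u-16:u+17].max(2);print(n,nm,(d>40).sum())
a=cv2.imread('pics/w8.png')[:300,120:520];cv2.imwrite('pics/w8c.png',cv2.resize(a,None,fx=2,fy=2))
E
```

```text
t 13.32 pos [0.6346 0.0184 0.1302] F [-1.2  0.1 -0.4] open 0.69
shift cm [-12.07  11.88   0.05] turn [-0.1 -0.1 -0.1]
scene tape 0
scene red 0
scene offcut 0
side tape 0
side red 0
side offcut 50
```

View pics/w8c.png

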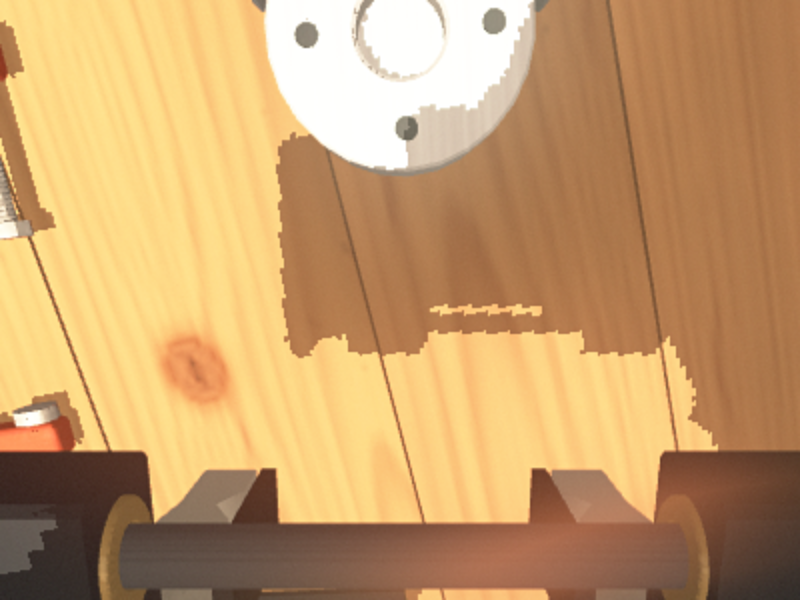

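The V is out of frame in this view. The round looks undisturbed, with its dots level. I'll move up and over for the final check.

Call:
jog_arm:
  targets: [-0.4, 0, -4, 0, 0, 0, 0, -0.4, -2, -7, 0, 0, 0, 0, -0.4, -4, -9.6, 0, 0, 0, 0, -0.4, -6.5, -9.6, 0, 0, 0, 0, -0.4, -9, -9.6, 0, 0, 0, 0, -0.4, -9, -9.6, 0, 0, 0, 0, -0.4, -9, -9.6, 0, 0, 0, 0, -0.4, -9, -9.6, 0, 0, 0, 0]

```text
t: 13.98
ee_pos: [0.6174, -0.0699, 0.2266]
eef_rot: [-0.547, -0.447, 0.448, 0.548]
ft_force: [-0.2, 0.0, 0.1]
opening: 0.7
```

```bash
python3 - <<'E'
from h import *
grab('wrist','w9');plan([.61,-.10,.0115],78.7)
a=cv2.imread('pics/w9.png')[:240,200:440];cv2.imwrite('pics/w9c.png',cv2.resize(a,None,fx=2.5,fy=2.5,interpolation=cv2.INTER_CUBIC))
a,b=load('side0')['c'],load('side1')['c']
def bb(c):
    h=cv2.cvtColor(c[120:155,275:305],cv2.COLOR_RGB2HSV);m=(h[...,1]<105);ys,xs=np.nonzero(m);return m.sum(),xs.mean().round(2),ys.mean().round(2)
print(bb(a),bb(b))
E
```

```text
t 14.03 pos [ 0.6176 -0.0695  0.2267] F [ 0.1 -0.1 -0.4] open 0.7
shift cm [-3.13 21.52  0.11] turn [-0.1 -0.1 -0. ]
(np.int64(180), np.float64(14.44), np.float64(11.56)) (np.int64(199), np.float64(15.7), np.float64(11.69))
```

View pics/w9c.png

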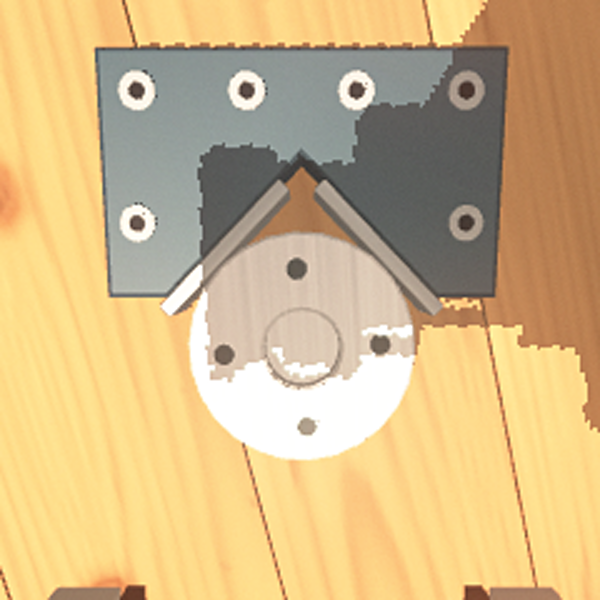

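In the last view the round spans columns 190–413, so its middle is at 301.5. The V corner is at 302 and the screw midline at 301.5. It is centred and touching both faces.

```bash
python3 -c "
from rig import ctrl
print(ctrl.finish_job(), ctrl.observe()['t'])"
```

```text
the job is handed in; nothing more can be done
the job is handed in; nothing more can be done
```

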